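# Close up the sample cooler

### The arm

A 6-joint arm with a two-finger parallel gripper is mounted at the origin on the work surface. World frame = base frame: x ahead of the robot, y to its left, z up, the work surface at z = 0. Lengths are in m, angles in rad, forces in N, time in s.
With the tool pointing down it reaches from about 0.275 to 1 m from the base axis. Payload 8.4 kg.
Tool frame: the origin (TCP) lies midway between the tips of the shut fingers; the grasp point (between the pads) lies 19 mm behind it (ctrl.grasp_offset is the distance from the TCP to the grasp point, in m); z points along the fingers, y is the line along which they close (so a half turn about z gives the same grasp; the last joint's range is limited). The gripper opens to 85 mm and grips with 20 to 120 N. Pads are 22 mm wide; open, the fingers measure 114 mm over their backs; the gripper's body (76 mm by 85 mm) begins 54 mm behind the grasp point. The pads swing forward as they close: fully open they stand 13 mm farther back than shut.
Start: joints at [-1.325, 0.353, 1.633, -0, 1.155, -0.002], TCP at [0.153, -0.606, 0.231] pointing down, gripper open.
Joint ranges: [-2.63, 2.63], [-0.92, 2.1], [0.06, 2.66], [-1.3, 4.44], [0, 2.69], [-3.02, 3.02]. Speed limits (rad/s): [2.22, 2.22, 2.79, 3.14, 3.14, 3.14].

### API

Orientations are given as [roll, pitch, yaw] about the fixed x, y, z axes, in that order (R = Rz(yaw) Ry(pitch) Rx(roll)).
In Python, from bench import ctrl, snapshot gives the robot as it stands. The module is installed in compiled form; this text tells all that it offers.
- The arm moves only by the shell command python3 -m creep 'ROWS' [FORCE]. ROWS is text: rows parted by semicolons, each of 7 numbers parted by spaces: the opening, from 0 (shut) to 1 (fully open), then the shift along the tool's x, y, z in mm, then the turn, a rotation vector about the tool's x, y, z in degrees. A call has 1 to 8 rows; each row is the pose to reach, as a shift and turn from the pose commanded when the call began, along the tool's axes at that moment; what a row does not reach only later rows make up. A row lasts 1/8 s, in which the tool goes at most 62.5 mm and 10.7 degrees, less where a joint would pass 70% of its speed; a pose out of reach is approached as far as the arm can. A call with a gripper value outside its range is refused whole. The fingers move at their own pace and stop on an object; FORCE is the grip in N (left out, the last holds). Time passes only in rows, so rows that repeat a pose let the fingers close. It gives the time, the measured TCP pose, the force, the opening and the grip force at its end, in the units of the state.
- ctrl.state(): the state, without advancing time (a new reading comes with each control period).
- snapshot(name): name is "scene" or "top" or "wrist"; returns a dict with "image" (480x640x3 uint8, red, green, blue), "fx", "fy", "cx", "cy" (pixels), "cam_to_world" (4x4, takes a point from camera to world coordinates). Camera axes: x right, y up, looking along -z (the intrinsics and any distortion apply to the point x, -y, -z); pixel columns grow to the right and rows downward; lengths in m; the calibration is good to about 2 mm. A picture is of the moment at which its call begins. There is no depth.
- ctrl.sign_off(): hands the job in; it is judged then, once.
The state is a dict: "clock": time; "joints": joint angles; "qd": joint speeds; "tau": joint torques, N m; "position": TCP position; "tcp_rot": TCP orientation; "ft_force": force on the tool from outside, world axes, zero at the start; "torque": the same for the moment, N m; "gripper_width": finger opening in m; "grasp_force": force on a finger pad.
Only numpy, scipy, OpenCV 4.12 (cv2) and the standard library are available. Lean on these libraries where they do the work, as an engineer would, in place of code of your own. Each camera call takes 0.05 s, during which the arm holds its last target. There are 200 camera calls.

### The job

Close the white sample cooler on the lab bench: with the fingertips, first push the upright yellow inner flap over until it lies flat inside the cooler, and only then push the standing blue cover over and down until it is fully shut on the rim. Leave the two vials in the cooler and everything else on the bench where they stand, without picking anything up.

Things in the scene. Friction and masses are not known exactly. Their poses are not given: they have to be found in the camera images.
- cooler: White insulated box with a blue band, fixed to the bench, 200 (x) x 180 (y) x 95 (z) mm, walls 15 mm. Origin: centre of its underside; z up. It is turned by up to about 0.5 rad. In its frame the cover is hinged along the upper +y rim and the flap inside the -y wall. An aluminium block in it holds the vials, whose tops are 6 mm below the closed flap.
- flap (a joint): Angle (rad) of the yellow flap, a plate 160 (x) x 135 x 4 mm: 0 lying flat in the cooler, 1.57 upright, stop at 1.75. It folds towards the cooler's +y. Its hinge is stiff: it stays at any angle and moves with about 1 N at mid-length.
- flap_hinge (a point): Middle of the flap's hinge line, in the cooler's frame (0, -68, 80) mm, so 15 mm below the rim. It lies on the flap's outer face (the face that is uppermost when flat and that looks away from the cover when upright).
- flap_edge (a point): Middle of the flap's free edge, on the outer face, 135 mm from flap_hinge.
- cover (a joint): Angle (rad) of the blue cover, a plate 200 (x) x 186 x 14 mm: 0 shut flat on the rim, 1.57 upright, stop at 1.95. It swings towards the cooler's -y. Its hinge is stiff: it stays at any angle, does not fall shut and moves with about 0.5 to 4 N at 140 mm from the hinge.
- cover_hinge (a point): Middle of the cover's hinge line, in the cooler's frame (0, 90, 95.5) mm, on the cover's inner face (its underside when shut; the outer face is 14 mm further).
- cover_edge (a point): Middle of the cover's free edge, on its outer face (uppermost when shut), 186 mm from the hinge along the plate.
- vial_a: Amber vial with a red cap, 21 mm across, 48 mm high, standing loose in a hole of the block in the cooler. Origin: centre of its underside. To be left alone.
- vial_b: Amber vial with a green cap, same size, standing loose in another hole of the block. To be left alone.
- trough: Loose white reagent trough, 55 x 130 x 32 mm, beside the cooler's -x wall. Origin: centre of its underside. To be left alone.
- bottle: Loose glass jar with orange cap, 60 mm across, 100 mm high, beside the cooler's +x wall. Origin: centre of its underside. To be left alone.
- tub: Loose green tub, 150 x 150 x 110 mm. Origin: centre of its underside. To be left alone.
- beaker: Loose clear beaker, 96 mm across, 120 mm high. Origin: centre of its underside. To be left alone.
- plate: Loose clear well plate, 85 x 127 x 14 mm. Origin: centre of its underside. To be left alone.

How it is judged:
By the outcome, as a careful person would: the job done as asked, in the order asked, and still so for the second after the job is handed in, with the robot touching nothing.
It also fails if it takes over 58 s, if anything falls off the work surface, if the arm or the gripper's body presses on something with over 40 N, if the wrist force passes 120 N, or if a joint passes its speed limit or range.

## Working session

There is one attempt and no reset: what is moved stays moved. The work goes in short steps, Python scripts to look and compute and a shell command to move; the robot and the scene stay as the last step left them, time stands still between calls to the robot, and variables do not carry over. Pictures are saved under pics/ and viewed, at most 10 in all, crops included, and the job is handed in when it is done.

```bash
mkdir -p pics; python3 - <<'E'
from bench import ctrl, snapshot
import cv2,pickle
for n in("scene","top"):
    s=snapshot(n); cv2.imwrite(f"pics/{n}0.png",s["image"][:,:,::-1]); pickle.dump(s,open(n+"0.pkl","wb"))
    print(n,s["fx"],s["cx"],s["cy"],s["cam_to_world"].round(3).tolist(),[k for k in s])
print(ctrl.state())
E
```

```text
scene 547.7358240849401 314.95726260627845 241.79821091283813 [[-0.391, -0.796, 0.461, 1.155], [0.92, -0.336, 0.2, 0.259], [-0.004, 0.503, 0.864, 1.2], [0.0, 0.0, 0.0, 1.0]] ['image', 'fx', 'fy', 'cx', 'cy', 'cam_to_world']
top 606.4986319839445 318.67882741252777 248.51275977717359 [[-0.028, 0.995, -0.092, 0.437], [-1.0, -0.028, -0.007, -0.001], [-0.009, 0.092, 0.996, 1.38], [0.0, 0.0, 0.0, 1.0]] ['image', 'fx', 'fy', 'cx', 'cy', 'cam_to_world']
{'clock': 0.1, 'joints': array([-1.32538433e+00,  3.53602109e-01,  1.63402101e+00, -2.58587403e-06,
        1.15517447e+00, -2.39405465e-03]), 'qd': array([-0.00075131,  0.00050957, -0.00229445, -0.0012509 ,  0.00086906,
        0.00042429]), 'tau': array([-9.56066178e-04, -6.06358194e+01, -3.42823255e+01, -8.22840616e-05,
        4.01677695e-03, -3.20159984e-06]), 'position': array([ 0.15320486, -0.60552217,  0.23063882]), 'tcp_rot': array([-3.14038771e+00, -5.20228930e-07,  2.47807096e-01]), 'ft_force': array([-0.2545107 ,  1.24681765,  0.35586588]), 'torque': array([-0.01029514, -0.0253916 , -0.04654142]), 'grasp_force': 0.0, 'gripper_width': 0.08562608291892232}
```

View pics/scene0.png

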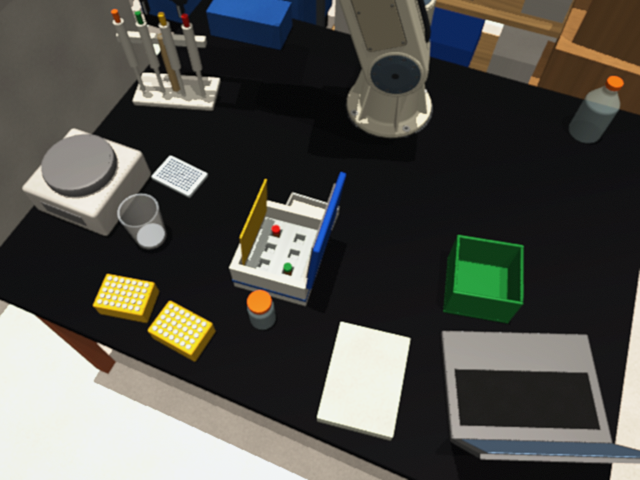

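View pics/top0.png

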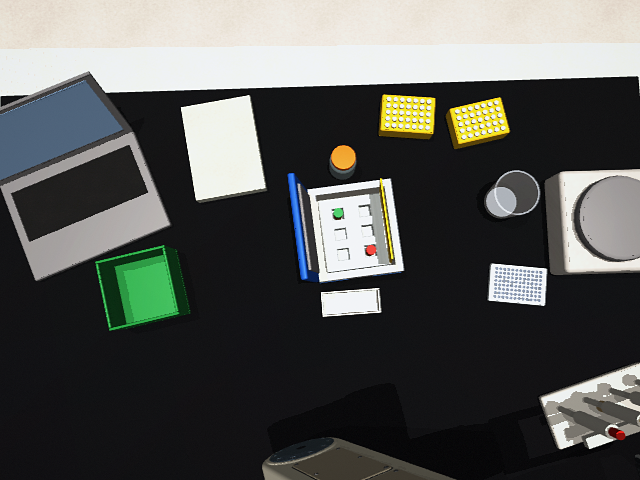

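The cooler sits around (350,230) in the top view, with the cover at column ~298 (world +y) and the flap at column ~388 (−y). The trough is at (350,302) and the jar at (343,160). I'll enlarge both views to get the corners.

```bash
python3 - <<'E'
import cv2,numpy as np
a=cv2.imread("pics/top0.png")[160:290,275:415]; b=cv2.imread("pics/scene0.png")[165:310,220:360]
a=cv2.resize(a,None,fx=4,fy=4,interpolation=cv2.INTER_CUBIC)[:,:400*2]; b=cv2.resize(b,None,fx=4,fy=4,interpolation=cv2.INTER_CUBIC)
cv2.imwrite("pics/top0c.png",a);cv2.imwrite("pics/scene0c.png",b)
E
```

```text
(no output)
```

View pics/top0c.png

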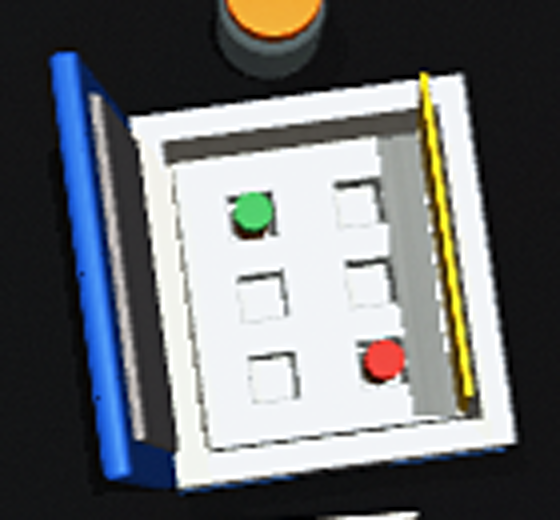

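View pics/scene0c.png

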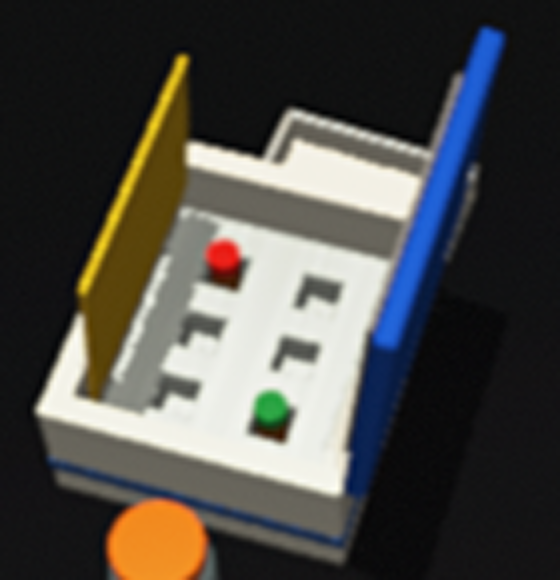

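```bash
cat >h.py <<'E'
import numpy as np,pickle,cv2
from scipy.optimize import least_squares
def proj(s,P):
    T=np.linalg.inv(s["cam_to_world"]);p=np.asarray(P)@T[:3,:3].T+T[:3,3]
    return np.c_[s["cx"]+s["fx"]*p[:,0]/-p[:,2],s["cy"]-s["fy"]*p[:,1]/-p[:,2]]
def pts(f,c):
    # flap direction, outer face; cover
    fl=[np.array([sx*80,-68+135*np.cos(f),80+135*np.sin(f)]) for sx in(1,-1)]
    d=np.array([0,-np.cos(c),np.sin(c)]);n=np.array([0,np.sin(c),np.cos(c)])
    ci=[np.array([sx*100,90,95.5])+186*d for sx in(1,-1)]
    co=[p+14*n for p in ci]
    rim=[np.array(p) for p in[(100,-90,95),(-100,-90,95),(-100,90,95),(100,90,95)]]
    return rim,fl,ci,co
def W(P,x,y,z,t):
    P=np.array(P)/1000;c,s=np.cos(t),np.sin(t)
    return P@np.array([[c,s,0],[-s,c,0],[0,0,1]])+[x,y,z]
E
python3 - <<'E'
from h import *
T=pickle.load(open("top0.pkl","rb"));S=pickle.load(open("scene0.pkl","rb"))
t=np.array([(465,74),(516,441),(178,489),(132,118),(424,74),(467,408),(78,55),(131,473),(52,57),(107,478)])/4+[275,160]
s=np.array([(38,411),(188,145),(345,492),(80,290),(183,56),(375,340),(483,30),(397,345),(503,38)])/4+[220,165]
def r(p):
    rim,fl,ci,co=pts(p[4],p[5])
    A=W(rim+fl+ci+co,*p[:4]);B=W([rim[0],rim[1],rim[3]]+fl+ci+co,*p[:4])
    return np.r_[(proj(T,A)-t).ravel(),(proj(S,B)-s).ravel()]
o=least_squares(r,[.4,0,0,0.1,1.6,1.7],loss="soft_l1");print(o.x.round(4));print(r(o.x).round(1).reshape(-1,2).tolist())
np.save("pose.npy",o.x)
rim,fl,ci,co=pts(o.x[4],o.x[5]);print(W(fl+ci+co,*o.x[:4]).round(3))
E
```

```text
[ 0.5932 -0.072  -0.0049  0.1018  1.4775  1.6755]
[[-1.0, 0.9], [-0.6, 1.0], [0.0, -0.1], [-0.5, 0.6], [-0.2, 0.6], [0.5, -2.1], [-0.1, -1.1], [0.4, 1.6], [-1.1, -0.4], [-1.2, 1.4], [-0.3, 0.2], [-7.7, -2.4], [-2.0, 0.9], [0.1, 0.4], [0.1, 0.2], [-1.9, 0.5], [-0.7, -1.0], [-0.6, 1.5], [0.6, -1.1]]
[[ 0.678 -0.119  0.209]
 [ 0.519 -0.135  0.209]
 [ 0.682  0.047  0.276]
 [ 0.483  0.027  0.276]
 [ 0.68   0.061  0.274]
 [ 0.481  0.041  0.274]]
```

```bash
cat >>h.py <<'E'
from scipy.spatial.transform import Rotation as R
def to(targets):
    """targets: (xc,yc,zc mm in cooler frame, tilt deg); prints rows as shift/turn from the present pose"""
    from bench import ctrl
    st=ctrl.state();p0=st["position"];R0=R.from_euler("xyz",st["tcp_rot"]);x,y,z,t=np.load("pose.npy")[:4]
    c=R.from_euler("z",-t).apply(p0-[x,y,0])*1000
    print("now cooler",c.round(1),"F",st["ft_force"].round(1),"w",round(st["gripper_width"],4),"t",round(st["clock"],2))
    for g in targets:
        P=W([g[:3]],x,y,0,t)[0];Rg=R.from_euler("z",t)*R.from_euler("x",np.pi)*R.from_euler("x",g[3],degrees=True)
        print(g,R0.inv().apply(P-p0).round(4)*1000,np.degrees((R0.inv()*Rg).as_rotvec()).round(1))
E
python3 - <<'E'
from h import *
for n in("top","scene"): print(proj(pickle.load(open(n+"0.pkl","rb")),[[.153,-.606,.231]]))
to([(0,-190,250,20),(0,-150,170,20)])
E
```

```text
[[657.64935374 450.54163407]]
[[166.04932389  18.35979758]]
now cooler [-491.9 -486.1  230.6] F [-0.3  1.2  0.4] w 0.0856 t 0.1
(0, -190, 250, 20) [ 529.8 -221.4  -19.1] [19.9  1.5  8.3]
(0, -150, 170, 20) [ 535.6 -260.9   61. ] [19.9  1.5  8.3]
```

```bash
python3 -m creep '0 30 -5 -30 0 0 0;0 80 -25 -40 0 0 0;0 130 -50 -50 0 0 0;0 180 -75 -50 3 0 1;0 235 -100 -50 7 0 3;0 290 -120 -50 11 1 5;0 345 -145 -50 15 1 6;0 400 -170 -45 19 1.5 8'; python3 - <<'E'
from h import *
to([(0,-190,250,20),(0,-130,170,20)])
E
```

```text
clock: 1.1
position: [0.501, -0.3417, 0.2763]
tcp_rot: [-2.807, -0.003, 0.106]
ft_force: [0.4, -0.9, -0.1]
gripper_width: 0.0001
grasp_force: 0.0
now cooler [-119.1 -259.   276.3] F [ 0.4 -0.9 -0.1] w 0.0001 t 1.1
(0, -190, 250, 20) [119.3 -56.   47.6] [ 0.8 -0.1  0.3]
(0, -130, 170, 20) [119.4 -86.4 142.9] [ 0.8 -0.1  0.3]
```

```bash
python3 -m creep '0 50 -25 15 0 0 0;0 100 -50 40 0 0 0;0 119 -60 75 .5 0 0;0 119 -75 110 1 0 .3;0 119 -86 143 1 0 .3;0 119 -86 143 1 0 .3'; python3 - <<'E'
from h import *
from bench import snapshot
import cv2
a=snapshot("top")["image"][130:320,200:460];b=snapshot("scene")["image"][100:310,180:440]
cv2.imwrite("pics/a1.png",np.vstack([cv2.resize(a,(380,280)),cv2.resize(b,(380,307))])[:,:,::-1])
to([(0,-85,170,20),(0,-60,172,20),(0,-25,170,20)])
E
```

```text
clock: 1.85
position: [0.6027, -0.2012, 0.1672]
tcp_rot: [-2.789, 0.003, 0.103]
ft_force: [-0.2, 0.4, 1.0]
gripper_width: 0.0001
grasp_force: 0.0
now cooler [  -1.9 -132.1  170. ] F [ 0.1 -0.2  0.3] w 0.0002 t 1.95
(0, -85, 170, 20) [  1.9 -44.3  16.1] [-0.  -0.1  0. ]
(0, -60, 172, 20) [  1.9 -68.5  22.8] [-0.  -0.1  0. ]
(0, -25, 170, 20) [   1.9 -100.7   36.6] [-0.  -0.1  0. ]
```

View pics/a1.png

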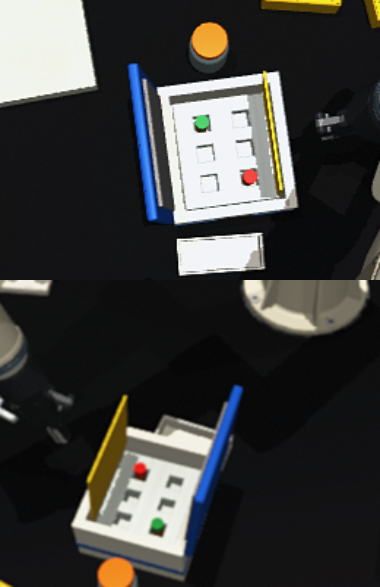

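The fingertips sit behind the flap, right of it at ~(320,122) in the upper half of the picture, with the flap's middle at ~(273,135). The cooler hasn't moved. Now I'll push the flap along its arc.

```bash
python3 - <<'E'
from h import *
for a in(75,62,50,38,27,17):
    f=np.radians(a);r,d=95,6
    to([(0,round(-68+r*np.cos(f)-d*np.sin(f)),round(80+r*np.sin(f)+d*np.cos(f)),20)])
E
```

```text
now cooler [  -1.9 -132.1  170. ] F [ 0.1 -0.2  0.3] w 0.0002 t 1.95
(0, -49, 173, 20) [  1.9 -79.1  25.6] [-0.  -0.1  0. ]
now cooler [  -1.9 -132.1  170. ] F [ 0.1 -0.2  0.3] w 0.0002 t 1.95
(0, -29, 167, 20) [  1.9 -95.9  38.1] [-0.  -0.1  0. ]
now cooler [  -1.9 -132.1  170. ] F [ 0.1 -0.2  0.3] w 0.0002 t 1.95
(0, -12, 157, 20) [   1.9 -108.4   53.3] [-0.  -0.1  0. ]
now cooler [  -1.9 -132.1  170. ] F [ 0.1 -0.2  0.3] w 0.0002 t 1.95
(0, 3, 143, 20) [   1.9 -117.7   71.6] [-0.  -0.1  0. ]
now cooler [  -1.9 -132.1  170. ] F [ 0.1 -0.2  0.3] w 0.0002 t 1.95
(0, 14, 128, 20) [   1.8 -122.9   89.5] [-0.  -0.1  0. ]
now cooler [  -1.9 -132.1  170. ] F [ 0.1 -0.2  0.3] w 0.0002 t 1.95
(0, 21, 114, 20) [   1.8 -124.7  105. ] [-0.  -0.1  0. ]
```

```bash
python3 -m creep '0 2 -50 17 0 0 0;0 2 -68 22 0 0 0;0 2 -79 26 0 0 0;0 2 -88 32 0 0 0;0 2 -96 38 0 0 0;0 2 -103 46 0 0 0;0 2 -108 53 0 0 0;0 2 -108 53 0 0 0'; python3 - <<'E'
from h import *
to([(0,3,143,20),(0,14,128,20),(0,21,114,20),(0,24,103,20),(0,25,95,20)])
E
```

```text
clock: 2.95
position: [0.5938, -0.0833, 0.1561]
tcp_rot: [-2.791, 0.0, 0.102]
ft_force: [0.1, 0.6, 0.4]
gripper_width: -0.0003
grasp_force: 0.0
now cooler [ -0.5 -11.3 156.1] F [0.1 0.6 0.4] w -0.0003 t 2.95
(0, 3, 143, 20) [ 0.5 -8.9 17.2] [-0.1  0.   0. ]
(0, 14, 128, 20) [  0.5 -14.1  35.1] [-0.1  0.   0. ]
(0, 21, 114, 20) [  0.5 -15.9  50.6] [-0.1  0.   0. ]
(0, 24, 103, 20) [  0.6 -14.9  62. ] [-0.1  0.   0. ]
(0, 25, 95, 20) [  0.6 -13.1  69.8] [-0.1  0.   0. ]
```

```bash
python3 -m creep '0 .5 -9 17 0 0 0;0 .5 -14 35 0 0 0;0 .5 -16 50 0 0 0;0 .5 -15 62 0 0 0;0 .5 -13 69 0 0 0;0 .5 -13 69 0 0 0'; python3 - <<'E'
from h import *
from bench import snapshot
import cv2
a=snapshot("top")["image"][130:320,200:460];b=snapshot("scene")["image"][100:310,180:440]
cv2.imwrite("pics/a2.png",np.vstack([cv2.resize(a,(380,280)),cv2.resize(b,(380,307))])[:,:,::-1])
to([(0,27,86,20),(0,27,80,20),(0,27,76,20)])
E
```

```text
clock: 3.7
position: [0.591, -0.0482, 0.0957]
tcp_rot: [-2.792, -0.0, 0.101]
ft_force: [-0.2, -0.5, 0.3]
gripper_width: -0.0003
grasp_force: 0.0
now cooler [ 0.7 23.6 96.5] F [ 0.2 -0.2  1.4] w -0.0001 t 3.8
(0, 27, 86, 20) [-0.7  0.4 11.1] [-0.  -0.1 -0. ]
(0, 27, 80, 20) [-0.7  2.4 16.7] [-0.  -0.1 -0. ]
(0, 27, 76, 20) [-0.7  3.8 20.5] [-0.  -0.1 -0. ]
```

View pics/a2.png

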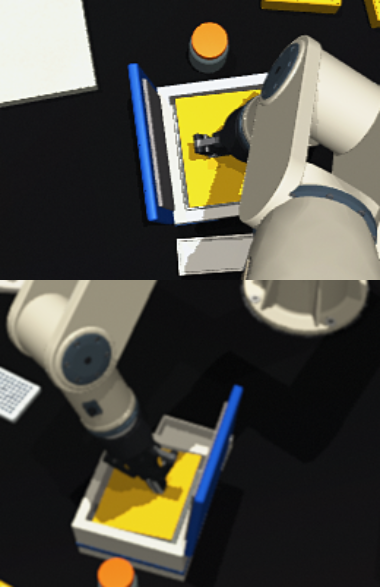

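The flap is nearly flat under the fingertips at ~(205,143), and the arm is clear of the cover. I'll press on in small steps until it meets the stop.

```bash
python3 -m creep '0 -.5 0 5 0 0 0;0 -.5 0 9 0 0 0;0 -.5 1 12 0 0 0;0 -.5 1.5 14 0 0 0;0 -.5 1.5 14 0 0 0'; python3 -c "
from h import *
to([(0,27,80,20),(0,27,76,20)])"
```

```text
clock: 4.42
position: [0.5903, -0.0448, 0.0826]
tcp_rot: [-2.792, -0.001, 0.101]
ft_force: [-0.1, 0.3, 0.6]
gripper_width: 0.0003
grasp_force: 0.0
now cooler [-0.1 27.3 82.6] F [-0.1  0.3  0.6] w 0.0003 t 4.42
(0, 27, 80, 20) [0.1 1.2 2.3] [-0. -0. -0.]
(0, 27, 76, 20) [0.1 2.5 6.1] [-0. -0. -0.]
```

```bash
python3 -m creep '0 0 0 1.5 0 0 0;0 0 0 1.5 0 0 0'; python3 -m creep '0 0 .5 1.5 0 0 0;0 0 .5 1.5 0 0 0';python3 -m creep '0 0 .5 1.5 0 0 0;0 0 .5 1.5 0 0 0'
```

```text
clock: 4.68
position: [0.5905, -0.0446, 0.0819]
tcp_rot: [-2.792, -0.001, 0.102]
ft_force: [-2.6, -1.5, 5.6]
gripper_width: 0.0002
grasp_force: 2.9
clock: 4.92
position: [0.5906, -0.0447, 0.0814]
tcp_rot: [-2.792, -0.002, 0.102]
ft_force: [-5.2, -4.2, 16.2]
gripper_width: 0.0
grasp_force: 8.1
clock: 5.18
position: [0.5908, -0.0447, 0.081]
tcp_rot: [-2.791, -0.002, 0.102]
ft_force: [-8.4, -6.2, 27.4]
gripper_width: -0.0004
grasp_force: 13.5
```

The flap is hard on its stop (27 N), so I'll retreat up and away, then go over the cover.

```bash
python3 -m creep '0 0 0 -15 0 0 0;0 0 0 -60 0 0 0;0 0 0 -115 0 0 0;0 0 0 -170 0 0 0;0 0 0 -225 0 0 0;0 0 -5 -275 0 0 0;0 0 -5 -285 0 0 0'; python3 - <<'E'
from h import *
from bench import snapshot
import cv2
a=snapshot("top")["image"][130:320,200:460];b=snapshot("scene")["image"][100:310,180:440]
cv2.imwrite("pics/a3.png",np.vstack([cv2.resize(a,(380,280)),cv2.resize(b,(380,307))])[:,:,::-1])
to([(0,100,350,0),(0,200,350,-20),(0,190,240,-20)])
E
```

```text
clock: 6.05
position: [0.6007, -0.138, 0.3515]
tcp_rot: [-2.795, -0.006, 0.101]
ft_force: [0.5, -0.0, -0.9]
gripper_width: 0.0002
grasp_force: 0.0
now cooler [ -0.  -65.6 348.6] F [ 0.5  0.  -0.6] w 0.0003 t 6.15
(0, 100, 350, 0) [-1.000e-01 -1.562e+02  5.520e+01] [-20.   -0.2  -0. ]
(0, 200, 350, -20) [-2.000e-01 -2.501e+02  8.940e+01] [-40.   -0.2  -0. ]
(0, 190, 240, -20) [  -0.5 -203.2  189.4] [-40.   -0.2  -0. ]
```

View pics/a3.png

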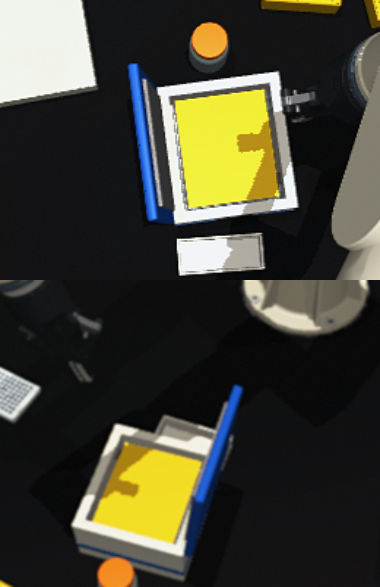

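The flap lies flat and stays there, with its yellow plate filling the interior around (225,150). Next I'll cross above the cover.

```bash
python3 -m creep '0 0 -50 5 -4 0 0;0 0 -90 20 -10 0 0;0 0 -125 38 -16 0 0;0 0 -160 56 -22 0 0;0 0 -190 67 -28 0 0;0 0 -225 79 -34 0 0;0 0 -255 90 -40 0 0;0 0 -255 90 -40 0 0'; python3 -c "
from h import *
to([(0,190,240,-20),(0,160,235,-20)])"
```

```text
clock: 7.15
position: [0.5706, 0.1358, 0.3474]
tcp_rot: [2.792, 0.004, 0.108]
ft_force: [-0.5, -0.2, -0.7]
gripper_width: 0.0002
grasp_force: 0.0
now cooler [ -1.4 209.  347.4] F [-0.5 -0.2 -0.7] w 0.0002 t 7.15
(0, 190, 240, -20) [  1.7 -19.  107.4] [0.  0.1 0.4]
(0, 160, 235, -20) [  1.5   7.5 122.4] [0.  0.1 0.4]
```

```bash
python3 -m creep '0 1.5 -19 40 0 0 0;0 1.5 -19 85 0 0 0;0 1.5 -5 115 0 0 0;0 1.5 3 121 0 0 0;0 1.5 3 121 0 0 0'; python3 - <<'E'
from h import *
from bench import snapshot
import cv2
a=snapshot("top")["image"][130:320,200:460];b=snapshot("scene")["image"][100:310,180:440]
cv2.imwrite("pics/a4.png",np.vstack([cv2.resize(a,(380,280)),cv2.resize(b,(380,307))])[:,:,::-1])
for a in(96,90,82,74,66,58,50,42,34,26,18,10,5):
    c=np.radians(a);r,o=140,20
    to([(0,round(90-r*np.cos(c)+o*np.sin(c)),round(95.5+r*np.sin(c)+o*np.cos(c)),-20)])
E
```

```text
clock: 7.78
position: [0.5782, 0.0876, 0.238]
tcp_rot: [2.794, -0.001, 0.1]
ft_force: [-0.5, 0.3, 0.1]
gripper_width: -0.0001
grasp_force: 0.0
now cooler [  2.  161.4 238.8] F [ 0.1 -0.3 -0.1] w 0.0 t 7.88
(0, 125, 233, -20) [-2.  32.3 17.9] [-0.1 -0.1 -0.1]
now cooler [  2.  161.4 238.8] F [ 0.1 -0.3 -0.1] w 0.0 t 7.88
(0, 110, 236, -20) [-2.  47.4 20.1] [-0.1 -0.1 -0.1]
now cooler [  2.  161.4 238.8] F [ 0.1 -0.3 -0.1] w 0.0 t 7.88
(0, 90, 237, -20) [-2.  66.5 26. ] [-0.1 -0.1 -0.1]
now cooler [  2.  161.4 238.8] F [ 0.1 -0.3 -0.1] w 0.0 t 7.88
(0, 71, 236, -20) [-2.  84.1 33.4] [-0.1 -0.1 -0.1]
now cooler [  2.  161.4 238.8] F [ 0.1 -0.3 -0.1] w 0.0 t 7.88
(0, 51, 232, -20) [ -2.  101.5  44. ] [-0.1 -0.1 -0.1]
now cooler [  2.  161.4 238.8] F [ 0.1 -0.3 -0.1] w 0.0 t 7.88
(0, 33, 225, -20) [ -2.  116.   56.7] [-0.1 -0.1 -0.1]
now cooler [  2.  161.4 238.8] F [ 0.1 -0.3 -0.1] w 0.0 t 7.88
(0, 15, 216, -20) [ -2.  129.9  71.3] [-0.1 -0.1 -0.1]
now cooler [  2.  161.4 238.8] F [ 0.1 -0.3 -0.1] w 0.0 t 7.88
(0, -1, 204, -20) [ -2.  140.9  88. ] [-0.1 -0.1 -0.1]
now cooler [  2.  161.4 238.8] F [ 0.1 -0.3 -0.1] w 0.0 t 7.88
(0, -15, 190, -20) [ -2.  149.3 106. ] [-0.1 -0.1 -0.1]
now cooler [  2.  161.4 238.8] F [ 0.1 -0.3 -0.1] w 0.0 t 7.88
(0, -27, 175, -20) [ -2.1 155.4 124.1] [-0.1 -0.1 -0.1]
now cooler [  2.  161.4 238.8] F [ 0.1 -0.3 -0.1] w 0.0 t 7.88
(0, -37, 158, -20) [ -2.1 159.  143.5] [-0.1 -0.1 -0.1]
now cooler [  2.  161.4 238.8] F [ 0.1 -0.3 -0.1] w 0.0 t 7.88
(0, -44, 140, -20) [ -2.1 159.5 162.8] [-0.1 -0.1 -0.1]
now cooler [  2.  161.4 238.8] F [ 0.1 -0.3 -0.1] w 0.0 t 7.88
(0, -48, 128, -20) [ -2.2 159.2 175.5] [-0.1 -0.1 -0.1]
```

View pics/a4.png

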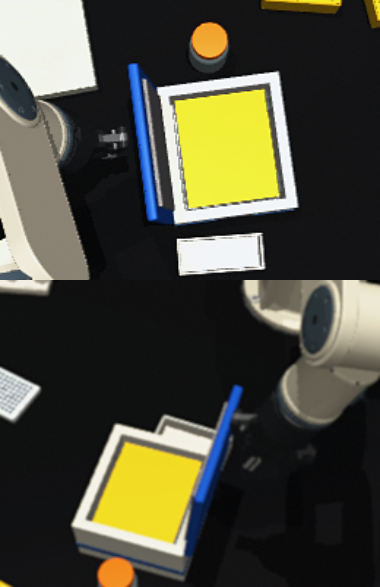

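The fingertips are behind the cover at ~(125,138) and the flap is still flat. I'll push the cover over.

```bash
python3 -m creep '0 -2 20 14 0 0 0;0 -2 32 18 0 0 0;0 -2 47 20 0 0 0;0 -2 66 26 0 0 0;0 -2 84 33 0 0 0;0 -2 101 44 0 0 0;0 -2 116 57 0 0 0;0 -2 130 71 0 0 0'; python3 - <<'E'
from h import *
for a in(42,34,26,18,10,5):
    c=np.radians(a);r,o=140,20
    to([(0,round(90-r*np.cos(c)+o*np.sin(c)),round(95.5+r*np.sin(c)+o*np.cos(c)),-20)])
E
```

```text
clock: 8.88
position: [0.5911, -0.0588, 0.2147]
tcp_rot: [2.793, -0.001, 0.101]
ft_force: [0.5, 2.3, 0.5]
gripper_width: -0.0001
grasp_force: 0.8
now cooler [ -0.7  13.3 214.7] F [0.5 2.3 0.5] w -0.0001 t 8.88
(0, -1, 204, -20) [ 0.7  9.8 15. ] [-0. -0. -0.]
now cooler [ -0.7  13.3 214.7] F [0.5 2.3 0.5] w -0.0001 t 8.88
(0, -15, 190, -20) [ 0.7 18.2 32.9] [-0. -0. -0.]
now cooler [ -0.7  13.3 214.7] F [0.5 2.3 0.5] w -0.0001 t 8.88
(0, -27, 175, -20) [ 0.7 24.3 51.1] [-0. -0. -0.]
now cooler [ -0.7  13.3 214.7] F [0.5 2.3 0.5] w -0.0001 t 8.88
(0, -37, 158, -20) [ 0.7 27.9 70.5] [-0. -0. -0.]
now cooler [ -0.7  13.3 214.7] F [0.5 2.3 0.5] w -0.0001 t 8.88
(0, -44, 140, -20) [ 0.7 28.3 89.8] [-0. -0. -0.]
now cooler [ -0.7  13.3 214.7] F [0.5 2.3 0.5] w -0.0001 t 8.88
(0, -48, 128, -20) [  0.7  28.  102.4] [-0. -0. -0.]
```

```bash
python3 -m creep '0 .5 10 15 0 0 0;0 .5 18 33 0 0 0;0 .5 24 51 0 0 0;0 .5 28 70 0 0 0;0 .5 28 89 0 0 0;0 .5 28 101 0 0 0;0 .5 28 108 0 0 0;0 .5 28 108 0 0 0'; python3 -c "
from h import *
to([(0,-48,120,-20),(0,-48,114,-20),(0,-48,110,-20)])"
```

```text
clock: 9.88
position: [0.5978, -0.1201, 0.1229]
tcp_rot: [2.793, -0.0, 0.102]
ft_force: [-0.6, 0.6, -0.1]
gripper_width: -0.0002
grasp_force: 0.0
now cooler [ -0.3 -48.4 122.9] F [-0.6  0.6 -0.1] w -0.0002 t 9.88
(0, -48, 120, -20) [ 0.3 -1.3  2.6] [-0. -0. -0.]
(0, -48, 114, -20) [ 0.3 -3.4  8.2] [-0. -0. -0.]
(0, -48, 110, -20) [ 0.3 -4.7 12. ] [-0. -0. -0.]
```

```bash
python3 -m creep '0 0 -1 3 0 0 0;0 0 -2 6 0 0 0;0 0 -3 8.5 0 0 0;0 0 -3 8.5 0 0 0'; python3 -m creep '0 0 -.5 1.5 0 0 0;0 0 -.5 1.5 0 0 0'; python3 -m creep '0 0 -.5 1.5 0 0 0;0 0 -.5 1.5 0 0 0'
```

```text
clock: 10.38
position: [0.5979, -0.1201, 0.1142]
tcp_rot: [2.793, -0.001, 0.102]
ft_force: [0.4, 0.5, -0.4]
gripper_width: -0.0002
grasp_force: 0.0
clock: 10.62
position: [0.598, -0.1203, 0.1127]
tcp_rot: [2.793, -0.001, 0.101]
ft_force: [0.0, -0.0, 0.3]
gripper_width: -0.0001
grasp_force: 0.0
clock: 10.88
position: [0.5981, -0.1204, 0.1115]
tcp_rot: [2.793, -0.001, 0.101]
ft_force: [-1.5, -0.4, 3.8]
gripper_width: -0.0001
grasp_force: 2.0
```

```bash
python3 -m creep '0 0 -.5 1.5 0 0 0;0 0 -.5 1.5 0 0 0'; python3 -m creep '0 0 -.5 1.5 0 0 0;0 0 -.5 1.5 0 0 0'
```

```text
clock: 11.12
position: [0.5982, -0.1204, 0.1111]
tcp_rot: [2.793, -0.001, 0.101]
ft_force: [-6.7, 3.1, 15.9]
gripper_width: 0.0001
grasp_force: 7.9
clock: 11.38
position: [0.5983, -0.1204, 0.1108]
tcp_rot: [2.792, -0.002, 0.101]
ft_force: [-10.2, 7.0, 27.8]
gripper_width: -0.0003
grasp_force: 14.1
```

The cover is hard on the rim. I'll lift away and look.

```bash
python3 -m creep '0 0 0 -10 0 0 0;0 0 0 -50 0 0 0;0 0 0 -100 0 0 0;0 0 0 -150 0 0 0;0 0 -30 -190 0 0 0;0 0 -80 -210 0 0 0;0 0 -130 -220 0 0 0;0 0 -130 -220 0 0 0'; python3 -m creep '0 0 -50 0 0 0 0;0 0 -100 0 0 0 0;0 0 -100 0 0 0 0;0 0 -100 0 0 0 0'; python3 - <<'E'
from h import *
from bench import snapshot
import cv2
T=snapshot("top");S=snapshot("scene")
x=np.load("pose.npy")
for s in(T,S):print(proj(s,W(sum(pts(0,0)[3:],[]),*x[:4])).round(1).tolist())
a=T["image"][80:330,90:560];b=S["image"][140:310,190:360]
cv2.imwrite("pics/a5.png",np.hstack([cv2.resize(a,(470,250)),cv2.resize(b,(250,250))])[:,:,::-1])
E
```

```text
clock: 12.38
position: [0.5775, 0.0789, 0.2697]
tcp_rot: [2.794, -0.0, 0.105]
ft_force: [0.9, -0.1, 0.1]
gripper_width: -0.0
grasp_force: 0.0
clock: 12.88
position: [0.5686, 0.1684, 0.2364]
tcp_rot: [2.793, -0.001, 0.102]
ft_force: [-0.8, 0.4, 0.0]
gripper_width: -0.0002
grasp_force: 0.0
[[393.8, 177.6], [407.2, 270.5]]
[[225.8, 264.3], [256.5, 194.9]]
```

View pics/a5.png

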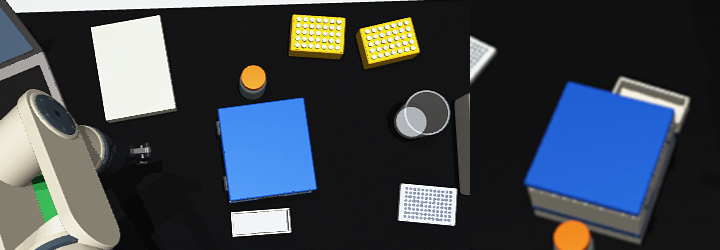

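The cover lies flat. Its free-edge corners are at (304,98) and (317,190), as predicted for fully shut, and the neighbouring objects haven't moved.

```bash
python3 -c "
from bench import ctrl
print(ctrl.sign_off())"
```

```text
the job is handed in; nothing more can be done
None
```

The flap was pushed flat first, then the cover was pushed fully shut on the rim. Nothing else on the bench appears to have moved, and the job was handed in at about 13 s on the robot's clock.

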